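# Park the toy rescue vehicles on their matching boards

### The arm

A 7-joint arm with a two-finger parallel gripper is mounted at the origin on the work surface. World frame = base frame: x ahead of the robot, y to its left, z up, the work surface at z = 0. Lengths are in m, angles in rad, forces in N, time in s.
With the tool pointing down it reaches from about 0.4 to 0.9 m from the base axis. Payload 5.6 kg.
Tool frame: the origin (TCP) lies at the very end of the fingers, on their centre line; the grasp point (between the pads) lies robot.grip_depth behind it (robot.grip_depth is the distance from the TCP to the grasp point, in m); z points along the fingers, y is the line along which they close (so a half turn about z gives the same grasp; the last joint's range is limited). The gripper opens to 92 mm and grips with 3 to 60 N. Pads are 20 mm wide; open, the fingers measure 128 mm over their backs; the gripper's body (75 mm by 189 mm) begins 69 mm behind the grasp point.
Start: joints at [-1.339, 0.468, -0.012, 1.603, 0.006, 1.071, -0.056], TCP at [0.176, 0.626, 0.215] pointing down, gripper open.
Joint ranges: [-2.53, 2.53], [-0.31, 2.02], [-1.57, 1.55], [0.28, 2.44], [-1.29, 4.43], [0.15, 1.84], [-2.92, 2.92]. Speed limits (rad/s): [2.57, 2.57, 3.14, 3.14, 3.14, 3.14, 3.14].

### API

Orientations are given as a 3x3 rotation matrix whose columns are the frame's x, y, z axes.
In Python, from cell import robot, viewer, job_done gives the robot as it stands.
- The arm moves only by the tool drive_tool, never from a script. Its argument "deltas" is one flat list of numbers, 4 for each row, row after row: the shift along the world's x, y, z in mm, then the turn about the world's z in rad. In form: [dx, dy, dz, spin, dx, dy, dz, spin, ...]. A call has 1 to 12 rows; each row shifts and turns the commanded pose from where the row before left it; what a row does not reach is not made up. A row lasts 1/8 s, in which the tool goes at most 62.5 mm and 10.7 degrees, less where a joint would pass 70% of its speed; a pose out of reach is approached as far as the arm can. A call with a gripper value outside its range is refused whole. "jaw" is the closure, from 0 (fully open) to 1 (shut), set as the call begins (left out, the last holds). The fingers move at their own pace and stop on an object; "squeeze" is the grip in N (left out, the last holds). Time passes only in rows, so rows that do not move let the fingers close. It gives the time, the measured TCP pose, the force, the opening and the grip force at its end, in the units of the state.
- robot.get_obs(): the state, without advancing time (a new reading comes with each control period).
- viewer.grab_frame(name): name is "scene" or "side" or "wrist"; returns the picture (384x512x3 uint8, blue, green, red); there is no depth.
- viewer.camera_info(name): a dict with "fx", "fy", "cx", "cy" (pixels), "k1" (the pictures are not rectified: a ray, as slopes to the right and down, at radius r is drawn at 1 + k1 r^2 times it, then the intrinsics apply), "extrinsics" (4x4, takes a point from world to camera coordinates). Camera axes: x right, y down, z forward; pixel columns grow to the right and rows downward; lengths in m; the calibration is good to about 2 mm. A picture is of the moment at which its call begins: read the wrist's pose just before it. camera_info takes no time and is no camera call; for the wrist camera it gives the pose at the moment of the call.
- job_done(): hands the job in; it is judged then, once.
Trained networks look in the newest picture that a camera, given by its name, has taken for a name from the list of things; names that differ only in an ending like _2 or _b are one class to them, and where a whole thing is asked for, a point or a joint stands for the part that bears it (a point fixed in the world has none). Each returns a list of dicts, best first, with "p" (0 to 1); they miss things now and then, are a little off and sometimes report something else, mostly with a low value. They report only what shows in the picture. A call takes as long as a camera call. They do not tell look-alikes from the thing itself.
- viewer.recognise(name, camera): "position" ([x, y, z] in m, in world coordinates, good to about 4 mm: the middle of the surface that is visible of it).
- viewer.masks_of(name, camera): "mask" (384x512 bool, what is visible of it).
- viewer.tip_of(name, camera): "position" ([x, y, z] in m, in world coordinates, good to about 4 mm: a listed point, or the origin of a listed thing).
The state is a dict: "clock": time; "joint_positions": joint angles; "qvel": joint speeds; "joint_torque": joint torques, N m; "ee_pos": TCP position; "tool_rot": TCP orientation; "wrist_force": force on the tool from outside, world axes, zero at the start; "torque": the same for the moment, N m; "finger_gap": finger opening in m; "gripper_force": force on a finger pad.
Only numpy, scipy, OpenCV 4.12 (cv2) and the standard library are available. Lean on these libraries where they do the work, as an engineer would, in place of code of your own. Each camera call takes 0.05 s, during which the arm holds its last target. There are 200 camera calls.

### The job

Tidy up the small-world play table: park each of the four wooden vehicles upright on its own board - fire engine on the ladder sign, ambulance on the cross, police car on the star, tipper truck on the black-and-yellow stripes - lengthways (nose either way) and inside the painted white outline. Set them down rather than dropping them, and leave the two toy trees standing where they are.

Things in the scene. Friction and masses are not known exactly. Their poses are not given: they have to be found in the camera images.
- fire_engine_center (a point): red wooden toy fire engine with a pale wooden ladder on its roof and a blue lamp over the cab: 80 mm long x 38 mm wide (all sizes in mm), body 44 high (lamps or ladder to 49), about 90 g, rigid wheels. Flat upright sides 38 apart, from 11 to at least 39 above the underside along the middle 30 of its length, for gripping across its width. Point: the toy centre, 22 above the underside of its wheels; x along its length to the nose, z up.
- ambulance_center (a point): white wooden toy ambulance with a green cross on its roof, green side bands and a lower bonnet: 80 mm long x 38 mm wide (all sizes in mm), body 44 high (lamps or ladder to 49), about 90 g, rigid wheels. Flat upright sides 38 apart, from 11 to at least 39 above the underside along the middle 30 of its length, for gripping across its width. Point: the toy centre, 22 above the underside of its wheels; x along its length to the nose, z up.
- police_car_center (a point): blue wooden toy police car with white doors and a red-and-blue light bar across the roof: 80 mm long x 38 mm wide (all sizes in mm), body 44 high (lamps or ladder to 49), about 90 g, rigid wheels. Flat upright sides 38 apart, from 11 to at least 39 above the underside along the middle 30 of its length, for gripping across its width. Point: the toy centre, 22 above the underside of its wheels; x along its length to the nose, z up.
- tipper_truck_center (a point): yellow wooden toy tipper truck with a dark grey load bed and a small orange lamp on the cab: 80 mm long x 38 mm wide (all sizes in mm), body 44 high (lamps or ladder to 49), about 90 g, rigid wheels. Flat upright sides 38 apart, from 11 to at least 39 above the underside along the middle 30 of its length, for gripping across its width. Point: the toy centre, 22 above the underside of its wheels; x along its length to the nose, z up.
- pad_ladder: flat plywood parking board fixed to the table, 120 x 78 mm, 6 mm thick (all sizes in mm), with a painted white rectangular outline (100 x 58 inside, centred, long side along the board) round a red field with a white ladder sign; home of the fire engine. The origin is the centre of its underside, 6 below the top face; x along its length, y along its width, z up.
- pad_cross: flat plywood parking board fixed to the table, 120 x 78 mm, 6 mm thick (all sizes in mm), with a painted white rectangular outline (100 x 58 inside, centred, long side along the board) round a green field with a white cross sign; home of the ambulance. The origin is the centre of its underside, 6 below the top face; x along its length, y along its width, z up.
- pad_star: flat plywood parking board fixed to the table, 120 x 78 mm, 6 mm thick (all sizes in mm), with a painted white rectangular outline (100 x 58 inside, centred, long side along the board) round a blue field with a white six-pointed star sign; home of the police car. The origin is the centre of its underside, 6 below the top face; x along its length, y along its width, z up.
- pad_stripes: flat plywood parking board fixed to the table, 120 x 78 mm, 6 mm thick (all sizes in mm), with a painted white rectangular outline (100 x 58 inside, centred, long side along the board) round a yellow field with three slanting black stripes; home of the tipper truck. The origin is the centre of its underside, 6 below the top face; x along its length, y along its width, z up.
- pine_tree_center (a point): loose wooden toy pine tree, pointed, green, 105 mm high, 52 mm across its round foot; a bystander to leave standing. The point is on its axis, 52 above the table; z up.
- round_tree_center (a point): loose wooden toy tree with an orange ball crown, 93 mm high, 54 mm across; a bystander to leave standing. The point is on its axis, 46 above the table; z up.
Not all that is in view belongs to the job. Leave any orange or turquoise look-alike of the pad_cross alone.

How it is judged:
By the outcome, as a careful person would: the job done as asked, in the order asked, and still so for the second after the job is handed in, with the robot touching nothing.
It also fails if it takes over 120 s, if anything falls off the work surface, if the arm or the gripper's body presses on something with over 40 N, if the wrist force passes 120 N, or if a joint passes its speed limit or range.

## Working session

There is one attempt and no reset: what is moved stays moved. The work goes in short steps, Python scripts to look and compute and a tool call to move; the robot and the scene stay as the last step left them, time stands still between calls to the robot, and variables do not carry over. Pictures are saved under pics/ and viewed, at most 14 in all, crops included, and the job is handed in when it is done.

Besides the shell and the picture viewer there is one more tool, called after ">>>" as a command line: name --argument value ..., lists and objects as JSON in quotes. drive_tool: Moves the arm, as the interface text tells. Its arguments: {"type":"object","properties":{"deltas":{"type":"array","items":{"type":"number"}},"jaw":{"type":"number"},"squeeze":{"type":"number"}},"required":["deltas"]}

```bash
mkdir -p pics; ls
python3 - <<'E'
from cell import robot, viewer
import cv2
o=robot.get_obs(); print(o['clock'],o['ee_pos'],o['tool_rot'],o['finger_gap'],robot.grip_depth)
for c in ['scene','side']:
    cv2.imwrite(f'pics/{c}0.png',viewer.grab_frame(c))
    i=viewer.camera_info(c); print(c,i)
    for n in ['fire_engine_center','ambulance_center','police_car_center','tipper_truck_center','pad_ladder','pad_cross','pad_star','pad_stripes','pine_tree_center','round_tree_center']:
        print(n,[(round(float(d['p']),2),[round(float(v),3) for v in d['position']]) for d in viewer.tip_of(n,c)])
E
```

```text
pics
0.0 [0.17627889 0.62501863 0.21362988] [[-9.62463797e-01  2.71409836e-01 -3.74969915e-04]
 [ 2.71410069e-01  9.62462176e-01 -1.77037172e-03]
 [-1.19601938e-04 -1.80568930e-03 -9.99998363e-01]] 0.09201899264636079 0.0187
scene {'fx': 431.55453294680444, 'fy': 431.55453294680444, 'cx': 249.65974929138505, 'cy': 191.26284444073238, 'k1': 0.04195964506367008, 'extrinsics': array([[ 0.25148448,  0.96781374, -0.00959796, -0.14744131],
       [ 0.50750898, -0.14030623, -0.85014634, -0.17732389],
       [-0.82412996,  0.20892756, -0.526459  ,  1.71671843],
       [ 0.        ,  0.        ,  0.        ,  1.        ]])}
fire_engine_center [(0.8, [0.453, -0.159, 0.024])]
ambulance_center [(0.76, [0.471, 0.199, 0.021])]
police_car_center [(0.63, [0.625, -0.072, 0.02])]
tipper_truck_center [(0.79, [0.633, 0.093, 0.021]), (0.37, [0.45, -0.159, 0.024])]
pad_ladder [(0.67, [0.453, -0.363, -0.0])]
pad_cross [(0.94, [0.421, 0.542, -0.001]), (0.88, [0.321, 0.232, -0.0]), (0.61, [0.458, 0.369, -0.001])]
pad_star [(0.77, [0.629, 0.278, -0.001])]
pad_stripes [(0.87, [0.455, 0.008, 0.002])]
pine_tree_
[... 350 characters left out ...]
14851805],
       [ 0.20085735,  0.73276574, -0.65016206,  1.55332399],
       [ 0.        ,  0.        ,  0.        ,  1.        ]])}
fire_engine_center [(0.65, [0.449, -0.16, 0.024])]
ambulance_center [(0.76, [0.471, 0.193, 0.021])]
police_car_center []
tipper_truck_center [(0.68, [0.623, -0.075, 0.024]), (0.65, [0.63, 0.091, 0.025])]
pad_ladder [(0.89, [0.45, -0.366, -0.001])]
pad_cross [(0.83, [0.421, 0.544, 0.002]), (0.8, [0.317, 0.239, -0.0]), (0.7, [0.463, 0.373, -0.001])]
pad_star [(0.87, [0.622, 0.276, 0.001])]
pad_stripes [(0.89, [0.457, 0.005, -0.002]), (0.73, [0.625, 0.276, 0.002])]
pine_tree_center [(0.91, [0.63, -0.281, 0.054])]
round_tree_center [(0.62, [0.604, 0.458, 0.042])]
```

View pics/scene0.png

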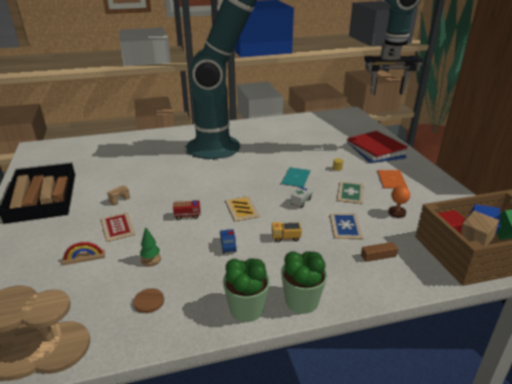

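View pics/side0.png

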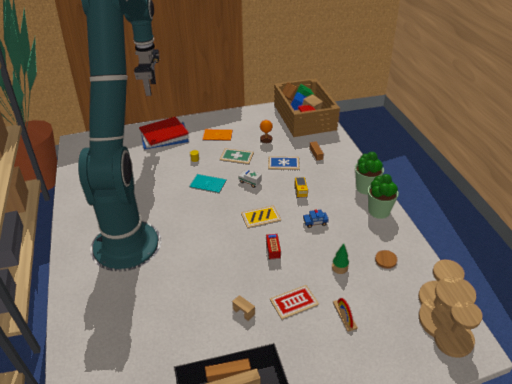

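The real green cross pad is at scene (350,192), the turquoise and orange look-alikes at (296,177) and (392,178). The cars are all near the middle of the table. Next I'll survey with the wrist camera.

>>> drive_tool --deltas '[36, -44, 20, 0, 36, -44, 20, 0, 36, -44, 20, 0, 36, -44, 20, 0, 36, -44, 20, 0, 36, -44, 20, 0, 36, -44, 20, 0, 36, -44, 20, 0, 36, -44, 20, 0, 0, 0, 0, 0, 0, 0, 0, 0]'

```text
clock: 2.48
ee_pos: [0.4998, 0.2302, 0.3943]
tool_rot: [[-0.963, 0.271, -0.001], [0.271, 0.963, 0.0], [0.001, 0.0, -1.0]]
wrist_force: [-0.8, 0.4, 0.2]
finger_gap: 0.0919
gripper_force: 0.0
```

```bash
cat > h.py <<'E'
from cell import robot, viewer
import numpy as np, cv2
CARS=['fire_engine_center','ambulance_center','police_car_center','tipper_truck_center']
PADS=['pad_ladder','pad_cross','pad_star','pad_stripes']
def K(i): return np.array([[i['fx'],0,i['cx']],[0,i['fy'],i['cy']],[0,0,1.]])
def rays(uv,i):
    p=np.c_[(np.atleast_2d(uv)-[i['cx'],i['cy']])/[i['fx'],i['fy']]]
    q=p.copy()
    for _ in range(20): q=p/(1+i['k1']*(q**2).sum(1,keepdims=True))
    return q
def plane(uv,i,z):
    q=rays(uv,i); E=np.array(i['extrinsics']); R,t=E[:3,:3],E[:3,3]
    c=-R.T@t; d=np.c_[q,np.ones(len(q))]@R
    return c+d*((z-c[2])/d[:,2])[:,None]
def proj(P,i):
    E=np.array(i['extrinsics']); X=np.atleast_2d(P)@E[:3,:3].T+E[:3,3]
    q=X[:,:2]/X[:,2:]; q=q*(1+i['k1']*(q**2).sum(1,keepdims=True))
    return q*[i['fx'],i['fy']]+[i['cx'],i['cy']]
def rect(mask,i,z):
    c=max(cv2.findContours(mask.astype(np.uint8),cv2.RETR_EXTERNAL,cv2.CHAIN_APPROX_NONE)[0],key=cv2.contourArea)[:,0]
    w=(plane(c.astype(float),i,z)[:,:2]*1000).astype(np.float32)
    (x,y),(a,b),th=cv2.minAreaRect(w)
    if a<b: a,b,th=b,a,th+90
    th=(th+90)%180-90
    return [round(float(v),1) for v in (x,y,a,b,th)]
def survey(names,cam='wrist',save=None):
    o=robot.get_obs(); i=viewer.camera_info(cam); f=viewer.grab_frame(cam)
    print('clock',o['clock'],'tcp',np.round(np.array(o['ee_pos'])*1000,1),'ang',round(float(np.degrees(np.arctan2(o['tool_rot'][1][1],o['tool_rot'][0][1]))),1))
    if save: cv2.imwrite(f'pics/{save}.png',f)
    for n in names:
        z=.006 if n in PADS else .040
        for d in viewer.masks_of(n,cam):
            m=np.array(d['mask']); ys,xs=np.where(m)
            if len(xs)<30: continue
            print(n,round(float(d['p']),2),'pix',int(xs.mean()),int(ys.mean()),'edge' if xs.min()<2 or ys.min()<2 or xs.max()>509 or ys.max()>381 else '',rect(m,i,z))
E
python3 - <<'E'
from h import *
survey(PADS+CARS,save='w1')
survey(PADS,'side')
E
```

```text
clock 2.475 tcp [499.8 230.2 394.3] ang 74.3
pad_cross 0.87 pix 335 101  [461.7, 369.9, 119.5, 79.4, -28.9]
pad_cross 0.7 pix 439 42 edge [420.4, 542.6, 120.1, 83.5, -19.6]
pad_cross 0.68 pix 229 37 edge [320.8, 232.9, 122.1, 80.4, -33.1]
pad_star 0.76 pix 303 210  [625.3, 275.6, 118.9, 78.6, -16.2]
pad_stripes 0.9 pix 123 160  [459.7, 7.5, 120.1, 77.9, 2.7]
fire_engine_center 0.55 pix 23 186 edge [452.7, -146.1, 84.9, 41.7, 82.4]
ambulance_center 0.89 pix 232 138  [469.5, 196.9, 80.1, 36.9, -46.9]
police_car_center 0.6 pix 102 248  [584.5, -63.2, 37.4, 12.7, -74.5]
tipper_truck_center 0.7 pix 201 245  [626.0, 94.6, 85.1, 52.4, 80.6]
clock 2.925 tcp [500.1 230.  394.5] ang 74.3
pad_ladder 0.85 pix 293 301  [452.5, -371.2, 124.5, 83.1, 10.3]
pad_cross 0.8 pix 217 134  [415.7, 534.3, 119.6, 84.1, -18.1]
pad_cross 0.7 pix 236 155  [458.3, 362.4, 116.0, 81.6, -28.6]
pad_cross 0.68 pix 207 182  [316.6, 227.6, 117.9, 76.5, -33.7]
pad_star 0.83 pix 283 162  [622.3, 266.4, 120.9, 81.0, -20.0]
pad_star 0.7 pix 300 187  [638.0, 109.3, 114.7, 45.3, 77.4]
pad_stripes 0.8 pix 260 216  [456.3, -4.0, 120.7, 84.5, 3.7]
```

View pics/w1.png

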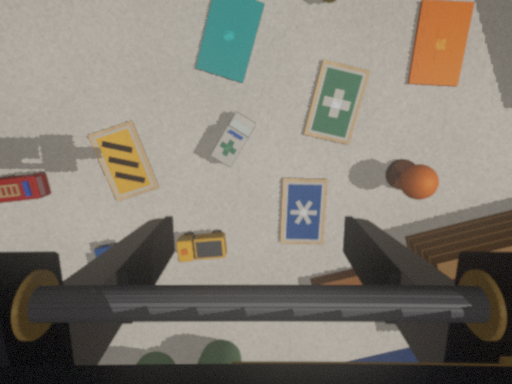

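Everything is upright. Next I'll look at the right-hand half.

>>> drive_tool --deltas '[2, -52, 0, 0, 2, -52, 0, 0, 2, -52, 0, 0, 2, -52, 0, 0, 2, -52, 0, 0, 2, -52, 0, 0, 2, -52, 0, 0, 2, -52, 0, 0, 0, 0, 0, 0, 0, 0, 0, 0]'

```text
clock: 4.42
ee_pos: [0.5166, -0.1856, 0.3944]
tool_rot: [[-0.963, 0.271, -0.0], [0.271, 0.963, 0.001], [0.0, 0.001, -1.0]]
wrist_force: [0.6, 0.5, -0.2]
finger_gap: 0.0921
gripper_force: 0.0
```

Run:
```python
from h import *
survey(['pad_ladder','pad_stripes','pine_tree_center']+CARS,save='w2')
```

```text
clock 4.425 tcp [ 516.6 -185.6  394.4] ang 74.3
pad_ladder 0.81 pix 143 140  [453.2, -365.7, 121.4, 81.5, 8.9]
pad_stripes 0.59 pix 363 79  [459.4, 4.6, 120.6, 80.8, 2.1]
pine_tree_center 0.66 pix 222 228  [625.7, -278.3, 65.1, 48.4, -15.8]
fire_engine_center 0.93 pix 261 106  [451.9, -163.2, 81.2, 39.6, 81.1]
ambulance_center 0.97 pix 492 53 edge [470.9, 185.1, 83.8, 55.4, -46.8]
police_car_center 0.71 pix 340 194  [619.9, -76.7, 80.0, 43.9, -5.6]
tipper_truck_center 0.79 pix 441 171  [626.5, 85.3, 89.6, 45.3, 80.1]
```

View pics/w2.png

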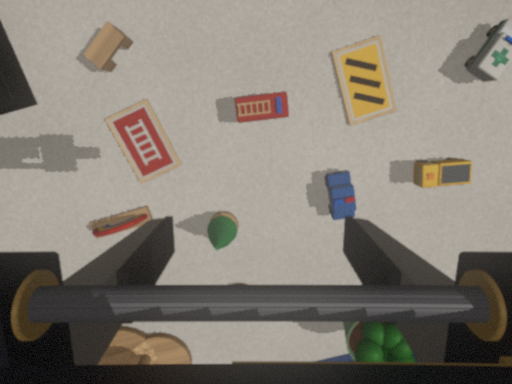

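>>> drive_tool --deltas '[-8, 3, -28, -0.18, -8, 3, -28, -0.18, -8, 3, -28, -0.18, -8, 3, -28, -0.18, -8, 3, -28, -0.18, -8, 3, -28, -0.18, -8, 3, -28, -0.18, -8, 3, -28, -0.18, 0, 0, 0, -0.005, 0, 0, 0, 0, 0, 0, 0, 0]'

```text
clock: 6.2
ee_pos: [0.4536, -0.1627, 0.1718]
tool_rot: [[0.147, 0.989, 0.002], [0.989, -0.147, -0.0], [0.0, 0.002, -1.0]]
wrist_force: [-0.4, -0.4, -0.1]
finger_gap: 0.0923
gripper_force: 0.0
```

Run:
```python
from h import *
survey(CARS[:1],save='w3')
print(np.round(robot.get_obs()['joint_positions'],2))
```

```text
clock 6.2 tcp [ 453.6 -162.7  171.8] ang -8.4
fire_engine_center 0.75 pix 255 178  [452.8, -161.2, 82.9, 38.9, 81.5]
[-0.36  0.28  0.74  2.08 -0.25  0.86  0.38]
```

View pics/w3.png

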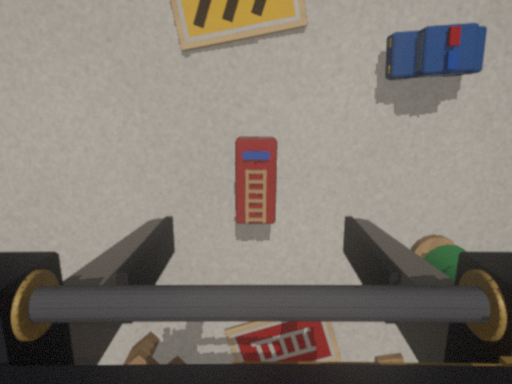

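>>> drive_tool --deltas '[0, 1, -50, 0, 0, 0, -50, 0, 0, 0, -40, 0, 0, 0, -22, 0, 0, 0, 0, 0, 0, 0, 0, 0]'

```text
clock: 7.05
ee_pos: [0.4533, -0.1618, 0.0095]
tool_rot: [[0.148, 0.989, 0.002], [0.989, -0.148, -0.0], [-0.0, 0.002, -1.0]]
wrist_force: [0.1, -0.5, 0.5]
finger_gap: 0.0918
gripper_force: 0.0
```

>>> drive_tool --deltas '[0, 0, 0, 0, 0, 0, 0, 0, 0, 0, 0, 0, 0, 0, 0, 0, 0, 0, 0, 0, 0, 0, 0, 0]' --jaw 1 --squeeze 20

```text
clock: 7.8
ee_pos: [0.4524, -0.1614, 0.0086]
tool_rot: [[0.149, 0.989, -0.0], [0.989, -0.149, 0.0], [0.0, -0.0, -1.0]]
wrist_force: [-0.1, -0.2, 1.3]
finger_gap: 0.038
gripper_force: 20.0
```

>>> drive_tool --deltas '[0, 0, 30, 0, 0, 0, 40, 0, 0, -30, 20, -0.18, 0, -30, 0, -0.18, 0, -30, 0, -0.18, 0, -30, 0, -0.18, 0, -30, 0, -0.18, 0, -30, 0, -0.18, 1, -24, 0, -0.18, 0, 0, 0, 0, 0, 0, 0, 0]'

```text
clock: 9.18
ee_pos: [0.4532, -0.3642, 0.098]
tool_rot: [[0.986, 0.164, -0.001], [0.164, -0.986, 0.001], [-0.001, -0.002, -1.0]]
wrist_force: [-0.2, -0.4, -1.0]
finger_gap: 0.0374
gripper_force: 20.0
```

Run:
```python
from h import *
survey(['pad_ladder','fire_engine_center'],save='w4')
survey(['pad_ladder'],'side')
```

```text
clock 9.175 tcp [ 453.2 -364.2   98. ] ang -80.6
pad_ladder 0.55 pix 263 143  [474.7, -363.6, 78.7, 77.6, 8.5]
fire_engine_center 0.7 pix 258 238  [438.0, -367.6, 91.2, 62.9, 9.4]
clock 9.325 tcp [ 453.7 -364.1   98.5] ang -80.6
pad_ladder 0.74 pix 293 301  [451.8, -370.9, 120.3, 79.2, 8.4]
```

View pics/w4.png

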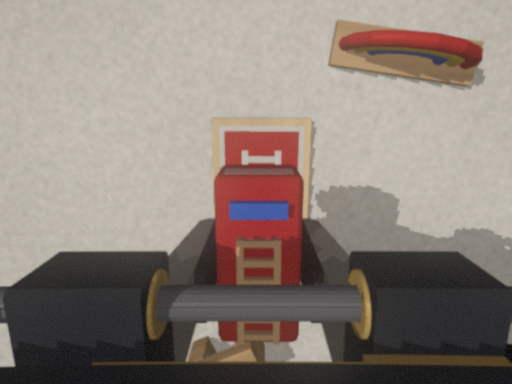

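>>> drive_tool --deltas '[0, -1, -40, 0, 0, -1, -25, 0, 0, 0, -10, 0, 0, 0, -4, 0, 0, 0, -2, 0, 0, 0, -1.5, 0, 0, 0, 0, 0, 0, 0, 0, 0]'

```text
clock: 10.42
ee_pos: [0.4536, -0.3675, 0.0164]
tool_rot: [[0.987, 0.161, 0.0], [0.161, -0.987, -0.0], [0.0, 0.0, -1.0]]
wrist_force: [0.2, -0.0, -0.4]
finger_gap: 0.038
gripper_force: 20.0
```

>>> drive_tool --deltas '[0, 0, -1, 0, 0, 0, -1, 0, 0, 0, 0, 0]'

```text
clock: 10.8
ee_pos: [0.4535, -0.3674, 0.0146]
tool_rot: [[0.987, 0.161, 0.0], [0.161, -0.987, 0.0], [0.0, -0.0, -1.0]]
wrist_force: [-1.4, 0.8, 4.4]
finger_gap: 0.0376
gripper_force: 20.0
```

>>> drive_tool --deltas '[0, 0, 0, 0, 0, 0, 0, 0, 0, 0, 0, 0, 0, 0, 30, 0, 0, 0, 40, 0, 0, 0, 50, 0, 0, 0, 50, 0]' --jaw 0.35

```text
clock: 11.68
ee_pos: [0.4532, -0.3673, 0.1854]
tool_rot: [[0.987, 0.161, -0.001], [0.161, -0.987, 0.0], [-0.0, -0.0, -1.0]]
wrist_force: [0.5, -0.3, 0.9]
finger_gap: 0.0597
gripper_force: 0.0
```

Run:
```python
from h import *
survey(['pad_ladder','fire_engine_center'],save='w5')
```

```text
clock 11.675 tcp [ 453.2 -367.3  185.4] ang -80.7
pad_ladder 0.89 pix 256 162  [455.2, -366.7, 119.5, 79.8, 9.2]
fire_engine_center 0.59 pix 258 178  [453.4, -368.9, 85.1, 41.1, 8.4]
```

>>> drive_tool --deltas '[1, 46, 0, 0.18, 1, 47, 0, 0.18, 1, 47, 0, 0.18, 1, 47, 0, 0.18, 1, 47, 0, 0.18, 1, 47, 0, 0.18, 1, 47, 0, 0.18, 1, 47, 0, 0.18, 2, 47, 0, 0.18, 2, 47, 0, 0.18, 2, 47, 0, 0.18, 2, 47, 0, 0.18]' --jaw 0

```text
clock: 13.32
ee_pos: [0.4683, 0.1971, 0.1828]
tool_rot: [[-0.687, 0.727, -0.002], [0.727, 0.687, -0.001], [0.001, -0.002, -1.0]]
wrist_force: [0.6, -0.1, 0.1]
finger_gap: 0.0916
gripper_force: 0.0
```

>>> drive_tool --deltas '[0, 0, 0, 0, 0, 0, 0, 0]'

```text
clock: 13.58
ee_pos: [0.4687, 0.1946, 0.183]
tool_rot: [[-0.681, 0.732, -0.002], [0.732, 0.681, -0.002], [0.0, -0.002, -1.0]]
wrist_force: [0.4, 0.1, 0.2]
finger_gap: 0.0918
gripper_force: 0.0
```

Run:
```python
from h import *
survey(['ambulance_center'],save='w6')
```

```text
clock 13.575 tcp [468.7 194.6 183. ] ang 42.9
ambulance_center 0.81 pix 261 176  [470.2, 196.8, 82.8, 40.1, -47.1]
```

View pics/w5.png

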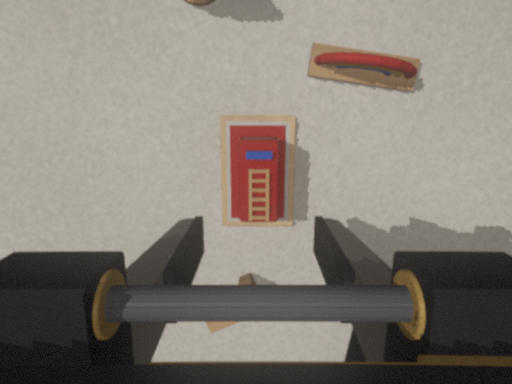

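The fire engine sits inside its outline (pixels about 235–282 x 135–222). Now the ambulance.

>>> drive_tool --deltas '[1, 2, -60, 0, 0, 0, -50, 0, 0, 0, -40, 0, 0, 0, -23, 0, 0, 0, 0, 0, 0, 0, 0, 0]'

```text
clock: 14.42
ee_pos: [0.4712, 0.1971, 0.012]
tool_rot: [[-0.681, 0.732, 0.001], [0.732, 0.681, 0.0], [-0.001, 0.001, -1.0]]
wrist_force: [0.1, 0.0, -0.6]
finger_gap: 0.0919
gripper_force: 0.0
```

>>> drive_tool --deltas '[0, 0, 0, 0, 0, 0, 0, 0, 0, 0, 0, 0, 0, 0, 0, 0, 0, 0, 0, 0, 0, 0, 0, 0]' --jaw 1

```text
clock: 15.18
ee_pos: [0.4703, 0.1976, 0.0111]
tool_rot: [[-0.682, 0.731, -0.0], [0.731, 0.682, -0.0], [0.0, -0.0, -1.0]]
wrist_force: [-0.0, -0.4, 0.5]
finger_gap: 0.0376
gripper_force: 20.0
```

>>> drive_tool --deltas '[0, 0, 40, 0, 0, 0, 50, 0, -2, 43, 0, 0.08, -2, 43, 0, 0.08, -2, 43, 0, 0.08, -3, 43, 0, 0.076, 0, 0, 0, 0, 0, 0, 0, 0]'

```text
clock: 16.18
ee_pos: [0.4614, 0.3685, 0.1007]
tool_rot: [[-0.875, 0.484, -0.0], [0.484, 0.875, -0.001], [-0.0, -0.001, -1.0]]
wrist_force: [0.8, 0.9, -0.9]
finger_gap: 0.0375
gripper_force: 20.0
```

Run:
```python
from h import *
survey(['pad_cross','ambulance_center'],save='w7')
```

```text
clock 16.175 tcp [461.4 368.5 100.7] ang 61.1
pad_cross 0.85 pix 34 114 edge [326.4, 244.2, 118.8, 58.5, -32.9]
pad_cross 0.81 pix 265 144  [445.7, 379.9, 82.6, 77.5, -29.0]
pad_cross 0.61 pix 441 55 edge [436.3, 536.6, 85.5, 81.0, -19.0]
ambulance_center 0.66 pix 258 234  [477.8, 359.5, 94.5, 62.6, -28.9]
```

View pics/w7.png

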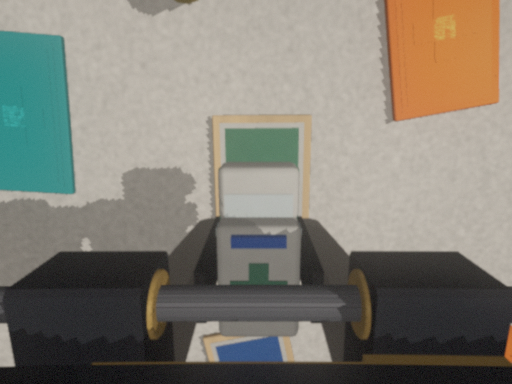

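>>> drive_tool --deltas '[0, 1, -40, 0, 0, 1, -25, 0, 0, 0, -10, 0, 0, 0, -4, 0, 0, 0, -2, 0, 0, 0, -1, 0, 0, 0, -1, 0, 0, 0, 0, 0, 0, 0, 0, 0]'

```text
clock: 17.45
ee_pos: [0.4615, 0.3717, 0.0183]
tool_rot: [[-0.876, 0.483, 0.0], [0.483, 0.876, 0.0], [-0.0, 0.0, -1.0]]
wrist_force: [0.5, 0.7, -0.2]
finger_gap: 0.0376
gripper_force: 20.0
```

>>> drive_tool --deltas '[0, 0, -1, 0, 0, 0, -0.5, 0, 0, 0, 0, 0]'

```text
clock: 17.82
ee_pos: [0.4615, 0.3717, 0.0171]
tool_rot: [[-0.876, 0.483, 0.0], [0.483, 0.876, 0.0], [0.0, 0.0, -1.0]]
wrist_force: [-2.0, -1.1, 5.0]
finger_gap: 0.0376
gripper_force: 20.0
```

>>> drive_tool --deltas '[0, 0, 0, 0, 0, 0, 0, 0, 0, 0, 0, 0, 0, 0, 30, 0, 0, 0, 40, 0, 0, 0, 50, 0, 0, 0, 50, 0]' --jaw 0.35

```text
clock: 18.7
ee_pos: [0.4612, 0.3714, 0.1879]
tool_rot: [[-0.876, 0.483, -0.0], [0.483, 0.876, -0.0], [-0.0, -0.0, -1.0]]
wrist_force: [0.2, 0.6, 0.1]
finger_gap: 0.0599
gripper_force: 0.0
```

Run:
```python
from h import *
survey(['pad_cross','ambulance_center'],save='w8')
```

```text
clock 18.7 tcp [461.2 371.4 187.9] ang 61.1
pad_cross 0.94 pix 257 162  [461.5, 371.5, 119.4, 77.4, -28.5]
pad_cross 0.78 pix 390 55 edge [423.6, 541.1, 113.1, 79.9, -19.1]
pad_cross 0.69 pix 73 111  [320.3, 234.8, 119.5, 79.7, -32.9]
ambulance_center 0.79 pix 258 177  [462.7, 371.2, 82.2, 38.9, -28.9]
```

>>> drive_tool --deltas '[16, -45, 0, 0.04, 16, -45, 0, 0.04, 16, -45, 0, 0.04, 16, -45, 0, 0.04, 16, -45, 0, 0.04, 16, -45, 0, 0.04, 16, -45, 0, 0.04, 16, -45, 0, 0.04, 16, -45, 0, 0.04, 14, -44, 0, 0.047, 0, 0, 0, 0, 0, 0, 0, 0]' --jaw 0

```text
clock: 20.35
ee_pos: [0.6185, -0.0766, 0.185]
tool_rot: [[-0.995, 0.097, -0.003], [0.097, 0.995, 0.001], [0.003, 0.0, -1.0]]
wrist_force: [0.1, 1.0, -0.8]
finger_gap: 0.0916
gripper_force: 0.0
```

Run:
```python
from h import *
survey(['police_car_center'],save='w9')
```

```text
clock 20.35 tcp [618.5 -76.6 185. ] ang 84.4
police_car_center 0.86 pix 262 180  [622.4, -73.3, 77.2, 37.7, -6.2]
```

View pics/w9.png

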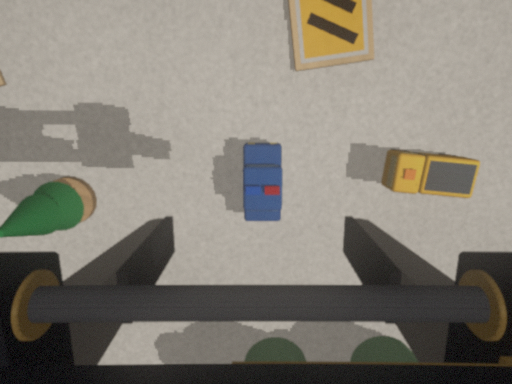

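>>> drive_tool --deltas '[3, 2, -60, 0, 0, 0, -50, 0, 0, 0, -40, 0, 0, 0, -25, 0, 0, 0, 0, 0, 0, 0, 0, 0]'

```text
clock: 21.2
ee_pos: [0.6232, -0.0746, 0.0126]
tool_rot: [[-0.995, 0.096, 0.002], [0.096, 0.995, 0.0], [-0.001, 0.0, -1.0]]
wrist_force: [0.3, -0.1, 0.9]
finger_gap: 0.0921
gripper_force: 0.0
```

>>> drive_tool --deltas '[0, 0, 0, 0, 0, 0, 0, 0, 0, 0, 0, 0, 0, 0, 0, 0, 0, 0, 0, 0, 0, 0, 0, 0]' --jaw 1

```text
clock: 21.95
ee_pos: [0.6224, -0.0752, 0.0116]
tool_rot: [[-0.995, 0.097, -0.0], [0.097, 0.995, 0.0], [0.0, 0.0, -1.0]]
wrist_force: [0.0, 0.3, 0.4]
finger_gap: 0.0379
gripper_force: 20.0
```

>>> drive_tool --deltas '[0, 0, 40, 0, 0, 0, 50, 0, 0, 50, 0, -0.03, 0, 50, 0, -0.03, 0, 50, 0, -0.03, 0, 50, 0, -0.03, 1, 50, 0, -0.03, 1, 50, 0, -0.03, 1, 51, 0, 0, 0, 0, 0, 0, 0, 0, 0, 0]'

```text
clock: 23.32
ee_pos: [0.6251, 0.2747, 0.1011]
tool_rot: [[-0.962, 0.273, -0.001], [0.273, 0.962, -0.001], [0.0, -0.001, -1.0]]
wrist_force: [-0.0, -0.3, -0.8]
finger_gap: 0.038
gripper_force: 20.0
```

Run:
```python
from h import *
survey(['pad_star','police_car_center'],save='w10')
```

```text
clock 23.325 tcp [625.1 274.7 101.1] ang 74.1
pad_star 0.58 pix 262 148  [607.9, 281.5, 81.0, 77.3, -17.2]
police_car_center 0.63 pix 258 226  [644.2, 269.1, 90.9, 62.6, -15.8]
```

View pics/w10.png

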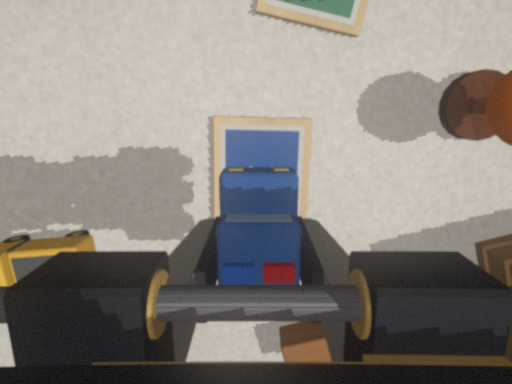

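>>> drive_tool --deltas '[1, 1, -40, -0.01, 0, 0, -25, 0, 0, 0, -10, 0, 0, 0, -4, 0, 0, 0, -2, 0, 0, 0, -1, 0, 0, 0, -1, 0, 0, 0, -0.5, 0, 0, 0, 0, 0]'

```text
clock: 24.6
ee_pos: [0.6264, 0.2767, 0.0182]
tool_rot: [[-0.959, 0.283, 0.0], [0.283, 0.959, 0.0], [-0.0, 0.0, -1.0]]
wrist_force: [0.7, -0.4, -1.4]
finger_gap: 0.0377
gripper_force: 20.0
```

>>> drive_tool --deltas '[0, 0, -0.7, 0, 0, 0, -0.5, 0, 0, 0, 0, 0]'

```text
clock: 24.98
ee_pos: [0.6266, 0.2767, 0.0176]
tool_rot: [[-0.959, 0.283, 0.0], [0.283, 0.959, 0.0], [-0.0, 0.0, -1.0]]
wrist_force: [-2.7, 0.4, 4.9]
finger_gap: 0.0378
gripper_force: 20.0
```

>>> drive_tool --deltas '[0, 0, 0, 0, 0, 0, 0, 0, 0, 0, 0, 0, 0, 0, 30, 0, 0, 0, 40, 0, 0, 0, 50, 0, 0, 0, 50, 0]' --jaw 0.35

```text
clock: 25.85
ee_pos: [0.6263, 0.2765, 0.1882]
tool_rot: [[-0.959, 0.283, -0.0], [0.283, 0.959, -0.0], [0.0, -0.0, -1.0]]
wrist_force: [0.2, -0.2, -0.9]
finger_gap: 0.0597
gripper_force: 0.0
```

Run:
```python
from h import *
survey(['pad_star','police_car_center'],save='w11')
```

```text
clock 25.85 tcp [626.3 276.5 188.2] ang 73.6
pad_star 0.96 pix 257 161  [625.7, 276.2, 120.3, 78.3, -16.5]
police_car_center 0.87 pix 258 178  [627.9, 276.2, 79.5, 40.7, -17.0]
```

>>> drive_tool --deltas '[0, -23, 0, -0.18, 0, -23, 0, -0.18, 0, -23, 0, -0.18, 0, -23, 0, -0.18, 0, -23, 0, -0.18, 0, -23, 0, -0.18, 0, -23, 0, -0.18, 0, -23, 0, -0.18, 0, 0, 0, -0.014, 0, 0, 0, 0, 0, 0, 0, 0]' --jaw 0

```text
clock: 27.38
ee_pos: [0.6263, 0.0941, 0.1865]
tool_rot: [[0.166, 0.986, -0.001], [0.986, -0.166, 0.0], [0.0, -0.001, -1.0]]
wrist_force: [-0.3, -1.2, 0.1]
finger_gap: 0.092
gripper_force: 0.0
```

Run:
```python
from h import *
survey(['tipper_truck_center'],save='w12')
```

```text
clock 27.375 tcp [626.3  94.1 186.5] ang -9.5
tipper_truck_center 0.92 pix 263 177  [632.9, 92.3, 83.0, 39.2, 79.9]
```

View pics/w12.png

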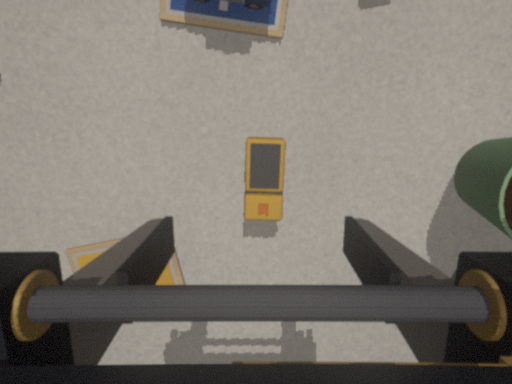

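>>> drive_tool --deltas '[6, -2, -60, 0, 0, 0, -50, 0, 0, 0, -40, 0, 0, 0, -26, 0, 0, 0, 0, 0, 0, 0, 0, 0]'

```text
clock: 28.22
ee_pos: [0.6333, 0.0907, 0.012]
tool_rot: [[0.169, 0.986, 0.002], [0.986, -0.169, 0.0], [0.0, 0.002, -1.0]]
wrist_force: [0.7, 0.9, 1.3]
finger_gap: 0.0919
gripper_force: 0.0
```

>>> drive_tool --deltas '[0, 0, 0, 0, 0, 0, 0, 0, 0, 0, 0, 0, 0, 0, 0, 0, 0, 0, 0, 0, 0, 0, 0, 0]' --jaw 1

```text
clock: 28.98
ee_pos: [0.6323, 0.0906, 0.0108]
tool_rot: [[0.169, 0.986, -0.0], [0.986, -0.169, -0.0], [-0.0, -0.0, -1.0]]
wrist_force: [-0.5, -0.2, 0.6]
finger_gap: 0.0378
gripper_force: 19.9
```

>>> drive_tool --deltas '[0, 0, 40, 0, 0, 0, 50, 0, -22, -10, 0, -0.17, -22, -10, 0, -0.17, -22, -11, 0, -0.17, -22, -11, 0, -0.17, -22, -11, 0, -0.17, -21, -11, 0, -0.17, -21, -11, 0, -0.17, -21, -10, 0, -0.17, 0, 0, 0, 0, 0, 0, 0, 0]'

```text
clock: 30.48
ee_pos: [0.4604, 0.0062, 0.101]
tool_rot: [[0.999, 0.044, 0.001], [0.044, -0.999, 0.0], [0.001, -0.0, -1.0]]
wrist_force: [0.4, 0.6, -1.3]
finger_gap: 0.0382
gripper_force: 19.9
```

Run:
```python
from h import *
survey(['pad_stripes','tipper_truck_center'],save='w13')
```

```text
clock 30.475 tcp [460.4   6.2 101. ] ang -87.5
pad_stripes 0.86 pix 257 145  [479.6, 6.6, 79.3, 77.7, 2.7]
tipper_truck_center 0.95 pix 258 229  [445.7, 4.5, 95.9, 61.0, 2.5]
```

View pics/w13.png

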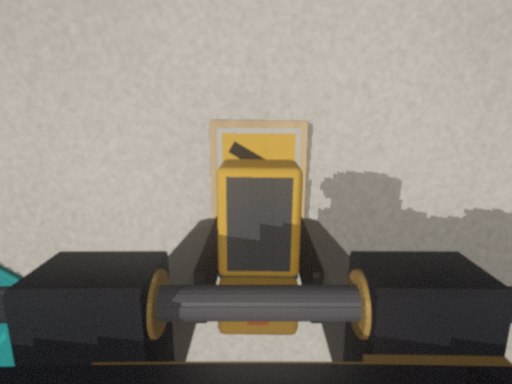

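>>> drive_tool --deltas '[-2, 0, -40, 0, 0, 0, -25, 0, 0, 0, -10, 0, 0, 0, -4, 0, 0, 0, -2, 0, 0, 0, -1, 0, 0, 0, -1, 0, 0, 0, -0.7, 0, 0, 0, -0.7, 0, 0, 0, 0, 0]'

```text
clock: 31.88
ee_pos: [0.4575, 0.0057, 0.0168]
tool_rot: [[0.999, 0.041, 0.0], [0.041, -0.999, 0.001], [0.0, -0.001, -1.0]]
wrist_force: [-1.6, 0.1, 4.6]
finger_gap: 0.038
gripper_force: 19.9
```

>>> drive_tool --deltas '[0, 0, 0, 0, 0, 0, 0, 0, 0, 0, 0, 0, 0, 0, 30, 0, 0, 0, 40, 0, 0, 0, 50, 0, 0, 0, 50, 0, 0, 0, 50, 0, 0, 0, 0, 0, 0, 0, 0, 0]' --jaw 0.35

```text
clock: 33.12
ee_pos: [0.4569, 0.0056, 0.236]
tool_rot: [[0.999, 0.04, -0.001], [0.04, -0.999, 0.001], [-0.001, -0.001, -1.0]]
wrist_force: [-0.1, -0.4, 0.9]
finger_gap: 0.0593
gripper_force: 0.0
```

Run:
```python
from h import *
survey(['pad_stripes','tipper_truck_center'],save='w14')
cv2.imwrite('pics/side2.png',viewer.grab_frame('side'))
```

```text
clock 33.125 tcp [456.9   5.6 236. ] ang -87.7
pad_stripes 0.83 pix 257 156  [460.6, 5.5, 121.8, 79.2, 2.3]
tipper_truck_center 0.66 pix 258 167  [459.7, 5.3, 82.3, 38.7, 1.7]
```

View pics/side2.png

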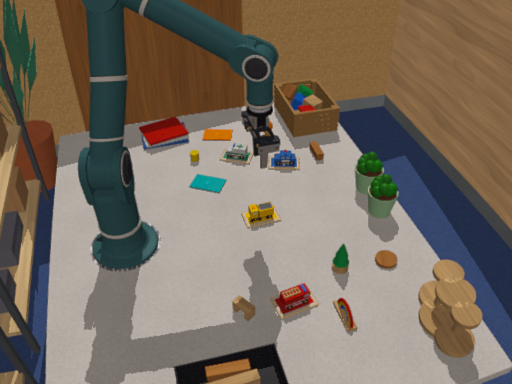

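View pics/w14.png

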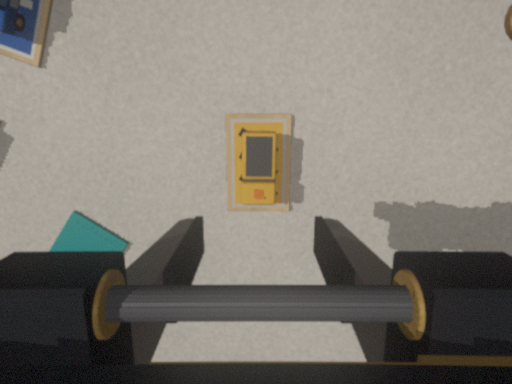

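Run:
```python
from h import *
viewer.grab_frame('scene')
for n in ['round_tree_center','pine_tree_center']:
    print(n,[(round(float(d['p']),2),np.round(d['position'],3)) for d in viewer.tip_of(n,'scene')])
job_done()
```

```text
round_tree_center [(0.69, array([0.606, 0.453, 0.046]))]
pine_tree_center [(0.75, array([0.46 , 0.004, 0.027]))]Traceback (most recent call last):
  File "<stdin>", line 5, in <module>
NameError: name 'job_done' is not defined
```

```bash
python3 -c "from cell import job_done; print(job_done())"
```

```text
the job is handed in; nothing more can be done
None
```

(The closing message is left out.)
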